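# Switch on and zero the kitchen scale

## Robot

A 7-joint arm with a two-finger parallel gripper is mounted at the origin on a cart in front of the work surface, level with it; the furniture and walls round the work are solid. World frame = base frame: x ahead of the robot, y to its left, z up, the work surface at z = 0. Lengths are in m, angles in rad, forces in N, time in s.
With the tool pointing down it reaches from about 0.4 to 0.875 m from the base axis. Payload 4.4 kg.
Tool frame: the origin (TCP) lies between the finger pads, 19 mm behind the fingertips; this is the grasp point; z points along the fingers, y is the line along which they close (so a half turn about z gives the same grasp; the last joint's range is limited). The gripper opens to 85 mm and grips with 20 to 120 N. Pads are 22 mm wide; open, the fingers measure 114 mm over their backs; the gripper's body (76 mm by 85 mm) begins 54 mm behind the grasp point. The pads swing forward as they close: fully open they stand 13 mm farther back than shut.
Start: joints at [1.167, 0.628, 0.038, 1.517, -0.027, 0.996, -0.02], TCP at [0.215, -0.613, 0.25] pointing down, gripper open.
Joint ranges: [-3.06, 3.06], [-0.37, 2.12], [-1.25, 1.32], [0.18, 2.47], [-1.1, 4.24], [0.23, 1.98], [-2.94, 2.94]. Speed limits (rad/s): [2.57, 2.57, 3.14, 3.14, 3.14, 3.14, 3.14].

## Interface

Orientations are given as a unit quaternion [x, y, z, w].
In Python, from rig import manip, cams, finder gives the robot as it stands.
- The arm moves only by the tool step_arm, never from a script. Its argument "targets" is a list of rows, each an object of numbers: "x", "y", "z": the shift along the tool's x, y, z in m; "spin": the turn about the tool's z in degrees. A call has 1 to 10 rows; each row shifts and turns the commanded pose from where the row before left it, along the tool's axes as they then stand; what a row does not reach is not made up. A row lasts 1/10 s, in which the tool goes at most 50 mm and 8.59 degrees, less where a joint would pass 70% of its speed; a pose out of reach is approached as far as the arm can. A call is refused whole if a number of a shift passes 0.05 or a number of a turn 8.59, either way. A call with a gripper value outside its range is refused whole. "claw" is the opening, from 0 (shut) to 1 (fully open), set as the call begins (left out, the last holds). The fingers move at their own pace and stop on an object; "newtons" is the grip in N (left out, the last holds). Time passes only in rows, so rows that do not move let the fingers close. It gives the time, the measured TCP pose, the force, the opening and the grip force at its end, in the units of the state.
- manip.state(): the state, without advancing time (a new reading comes with each control period).
- cams.get_image(name): name is "side" or "top" or "wrist"; returns a dict with "pixels" (400x640x3 uint8, blue, green, red), "range_z" (400x640 float32, m along the optical axis (not along the pixel's ray), 0 where there is no reading), "K" (3x3 intrinsics, pixels), "distortion" ([k1, k2, p1, p2, k3] as OpenCV has them; the pictures are not rectified), "world_from_camera" (4x4, takes a point from camera to world coordinates); the wrist camera has in their place "T_tool_cam" (4x4, takes a point from camera to tool coordinates, whose origin is the TCP and whose axes are the flange's). Camera axes: x right, y down, z forward; pixel columns grow to the right and rows downward; lengths in m; the calibration is good to about 2 mm. A picture is of the moment at which its call begins: read the wrist's pose just before it.
- manip.close_job(): hands the job in; it is judged then, once.
Trained networks look in a picture, given as the dict that the camera call returned (one of the last four; its "shot" number tells which), for a name from the list of things; names that differ only in an ending like _2 or _b are one class to them, and where a whole thing is asked for, a point or a joint stands for the part that bears it (a point fixed in the world has none). Each returns a list of dicts, best first, with "conf" (0 to 1); they miss things now and then, are a little off and sometimes report something else, mostly with a low value. They report only what shows in the picture. A call takes as long as a camera call. They do not tell look-alikes from the thing itself.
- finder.boxes_of(picture, label): "point" ([x, y, z] in m, in world coordinates, good to about 4 mm: the middle of the surface that is visible of it).
The state is a dict: "clock": time; "q": joint angles; "qvel": joint speeds; "effort": joint torques, N m; "tcp_pos": TCP position; "orientation": TCP orientation; "contact_force": force on the tool from outside, world axes, zero at the start; "wrist_torque": the same for the moment, N m; "grip_width": opening from 0.0 (shut) to 1.0 (fully open); "gripper_force": force on a finger pad.
Only numpy, scipy, OpenCV 4.12 (cv2) and the standard library are available. Lean on these libraries where they do the work, as an engineer would, in place of code of your own. Each camera call takes 0.05 s, during which the arm holds its last target. There are 200 camera calls.

## Task

Get the kitchen scale ready to weigh into the bowl that stands on it: with the fingertips, press the long bar-shaped key fully down to switch it on and let it come up, then press the large round key fully down in the same way to zero it. Press gently, one key at a time; leave the small square key, the bowl and the things round the scale alone, and pick nothing up. Finish with the hand withdrawn at least 10 cm clear of the keys.

Things in the scene. Friction and masses are not known exactly. Their poses are not given: they have to be found in the camera images.
- scale: white kitchen scale, 200 mm deep (x) by 210 wide (y), fixed on grippy feet. Origin under its centre at table height; x points from the key row to the back. Case top 28 mm up; round steel plate 136 mm across, 40 mm up, centred at x = +27 mm. Three black keys in a row at x = -78 mm, y = -62, 0, +62 mm, in varying order; the long flat grey strip behind them is the blank display
- power_top (a point): centre of the top of the on/off key: the long bar-shaped key, 40 mm along the scale's y by 14 mm; 39 mm above the table, 11 mm proud of the case
- tare_top (a point): centre of the top of the zero key: the large round key, 32 mm across; 39 mm above the table, 11 mm proud of the case
- unit_top (a point): centre of the top of the units key: the small square key, 16x16 mm; 39 mm above the table, 11 mm proud of the case (to be left alone)
- power_key (a joint): travel of the bar-shaped on/off key: 0 up, 0.005 m fully down; it moves straight down. Spring: starts to move at about 0.8 N, fully down at about 5 N, then a hard stop; springs back when let go
- tare_key (a joint): travel of the round zero key; the same values and spring
- unit_key (a joint): travel of the square units key; the same values and spring (to be left alone)
- power_mount: the bar key's thin grey rim on the case, with the key it carries; origin at the case top (28 mm up), below the key's centre, axes as the scale's
- tare_mount: the round key's thin grey rim, with the key it carries; origin as above
- unit_mount: the square key's thin grey rim, with the key it carries; origin as above
- mixing_bowl: empty white bowl, 112 mm across the rim and 50 mm tall, standing loose on the weighing plate; its rim is 90 mm above the table; origin under its foot
- salt_shaker: one of two turned olive-wood shakers, 44 mm across and 95 mm tall, left of the scale, nearer the robot; loose, origin at its underside
- pepper_shaker: the other wooden shaker, the same size, left of the scale, farther from the robot; loose, origin at its underside
- spice_jar: glass spice jar with a dark cap, 41 mm across, 105 mm tall, right of the scale; loose, origin at its underside
- teaspoon: metal teaspoon, 130x27x11 mm, lying in front of the scale (its x axis is its length); loose, origin at its underside
- mug: white mug, 82 mm across, 114 mm with its handle, 91 mm tall, standing to the left on the table; loose, origin at its underside
Mind the look-alikes: they are no part of the job. Of the things that look like the mixing_bowl, the middle-sized one is meant.

How it is judged:
On the way, in this order (a step that is already met when the one before it is completed fails the run):
1. the bar-shaped on/off key is pressed down by the fingers (at least 3.5 of its 5 mm) (value of joint power_key above 0.0035 m and contact force between the fingers and power_mount above 0.5 N), for 0.05 s.
2. the bar-shaped key is let up again (value of joint power_key below 0.001 m), for 0.05 s.
3. the round zero key is pressed down by the fingers (at least 3.5 of its 5 mm) (value of joint tare_key above 0.0035 m and contact force between the fingers and tare_mount above 0.5 N), for 0.05 s.
At the end, for the whole second after the job is handed in: All three keys are up (within 1 mm), the TCP is more than 80 mm from the tops of the bar and round keys, the bowl is at rest on the scale, upright and within 10 mm of where it stood, and the shakers, spice jar, teaspoon and mug are within 12 mm of where they stood (value of joint each of power_key, tare_key, unit_key below 0.001 m and distance between the grasp point and tare_top above 0.08 m and distance between the grasp point and power_top above 0.08 m and linear speed of mixing_bowl below 0.02 m/s and distance of mixing_bowl from where it was at the start of the episode below 0.01 m and angle between mixing_bowl's own z axis and vertical below 0.1 rad and distance of each of salt_shaker, pepper_shaker, spice_jar, teaspoon, mug from where it was at the start of the episode below 0.012 m); the robot touches nothing.
It fails at once if the square units key is pressed (more than 1.5 mm) (value of joint unit_key above 0.0015 m).
It fails at once if the bar and round keys are down together (both more than 2 mm) (value of joint each of power_key, tare_key above 0.002 m).
It fails at once if a key is pressed harder than 25 N (contact force between any of the arm, the fingers and power_mount above 25 N or contact force between any of the arm, the fingers and tare_mount above 25 N).
It fails at once if the scale's case or plate is struck by the robot with more than 15 N (contact force between any of the arm, the fingers and scale above 15 N).
It fails at once if the bowl is tipped or shifted more than 10 mm, or a shaker, the spice jar, the teaspoon or the mug more than 12 mm, lifting included (not (distance of mixing_bowl from where it was at the start of the episode below 0.01 m and angle between mixing_bowl's own z axis and vertical below 0.1 rad and distance of each of salt_shaker, pepper_shaker, spice_jar, teaspoon, mug from where it was at the start of the episode below 0.012 m)).
It also fails if it takes over 38 s, if anything falls off the work surface, if the arm or the gripper's body presses on something with over 40 N, if the wrist force passes 120 N, or if a joint passes its speed limit or range.

## Working session

There is one attempt and no reset: what is moved stays moved. The work goes in short steps, Python scripts to look and compute and a tool call to move; the robot and the scene stay as the last step left them, time stands still between calls to the robot, and variables do not carry over. Pictures are saved under pics/ and viewed, at most 10 in all, crops included, and the job is handed in when it is done.

Besides the shell and the picture viewer there is one more tool, called after "Request:" as name(argument=value, ...) on one line, values as JSON. step_arm: Moves the arm, as the interface text tells. Its arguments: {"type":"object","properties":{"targets":{"type":"array","items":{"type":"object","properties":{"x":{"type":"number"},"y":{"type":"number"},"z":{"type":"number"},"spin":{"type":"number"}}}},"claw":{"type":"number"},"newtons":{"type":"number"}},"required":["targets"]}

```bash
mkdir -p pics
cat > h.py <<'E'
from rig import manip, cams, finder
import numpy as np, cv2
E
python3 - <<'E'
from h import *
s=manip.state(); print(s['clock'],s['tcp_pos'],s['orientation'],s['grip_width'])
for n in ['top','side']:
    p=cams.get_image(n); cv2.imwrite(f'pics/{n}0.png',p['pixels'])
    T=np.array(p['world_from_camera']); 
    for l in ['power_top','tare_top','unit_top','scale','mixing_bowl']:
        for r in finder.boxes_of(p,l)[:4]:
            w=np.array(r['point']); c=np.linalg.inv(T)@np.r_[w,1]
            px=cv2.projectPoints(c[None,:3],np.zeros(3),np.zeros(3),np.array(p['K']),np.array(p['distortion']))[0].ravel()
            print(n,l,round(r['conf'],2),np.round(w,3),px.round())
E
```

```text
0.0 [ 0.21524311 -0.612681    0.24906478] [ 9.85768791e-01  1.68103950e-01 -1.80834432e-04 -9.58619578e-04] 0.9997686140287577
top power_top 0.43 [ 0.448 -0.027  0.037] [314. 241.]
top tare_top 0.53 [ 0.464 -0.15   0.042] [364. 234.]
top unit_top 0.41 [ 0.456 -0.088  0.04 ] [339. 237.]
top scale 0.92 [ 0.511 -0.074  0.033] [333. 215.]
top scale 0.62 [ 0.458 -0.092  0.039] [340. 237.]
top scale 0.59 [ 0.449 -0.03   0.039] [315. 240.]
top mixing_bowl 0.91 [ 0.565 -0.075  0.065] [333. 191.]
top mixing_bowl 0.87 [ 0.566 -0.435  0.033] [476. 192.]
top mixing_bowl 0.7 [ 0.422 -0.33   0.017] [436. 251.]
top mixing_bowl 0.48 [0.541 0.297 0.048] [181. 203.]
side tare_top 0.46 [ 0.467 -0.143  0.037] [339. 191.]
side scale 0.87 [ 0.514 -0.034  0.03 ] [320. 206.]
side mixing_bowl 0.75 [ 0.423 -0.33   0.023] [356. 175.]
side mixing_bowl 0.6 [ 0.576 -0.447  0.045] [318. 156.]
side mixing_bowl 0.55 [ 0.558 -0.092  0.073] [308. 184.]
```

Run:
```python
import cv2
a=cv2.imread('pics/top0.png'); cv2.imwrite('pics/top0c.png',cv2.resize(a[140:300,240:440],None,fx=4,fy=3.75*4/3.75*0.9375,interpolation=cv2.INTER_CUBIC))
```

```text
(no output)
```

View pics/top0.png

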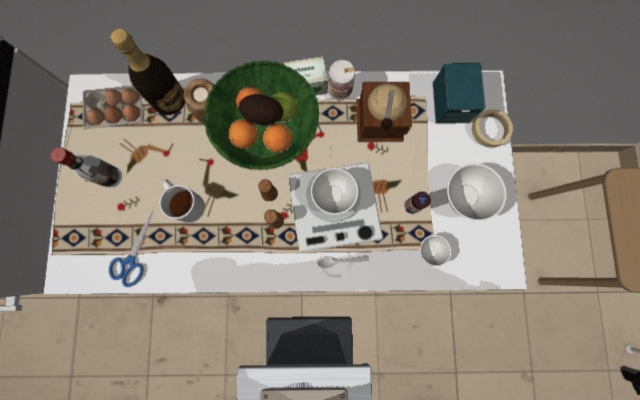

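View pics/top0c.png

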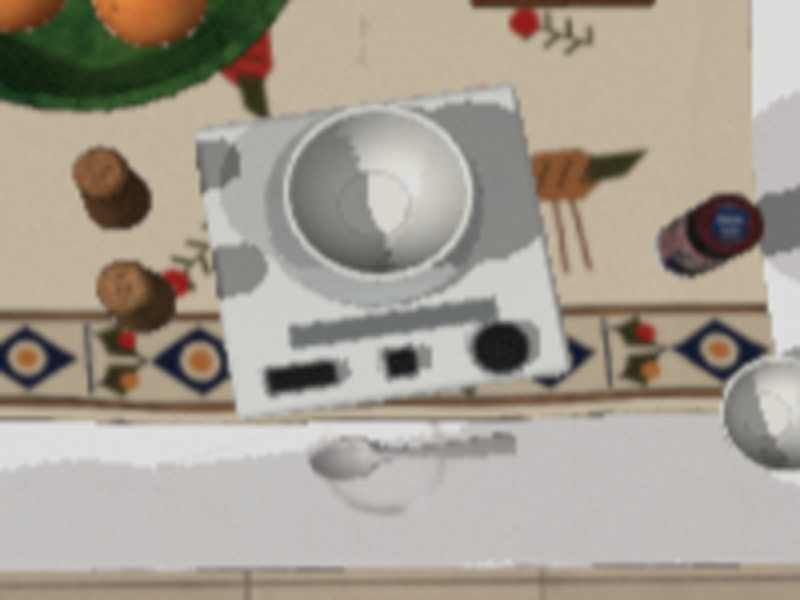

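View pics/side0.png

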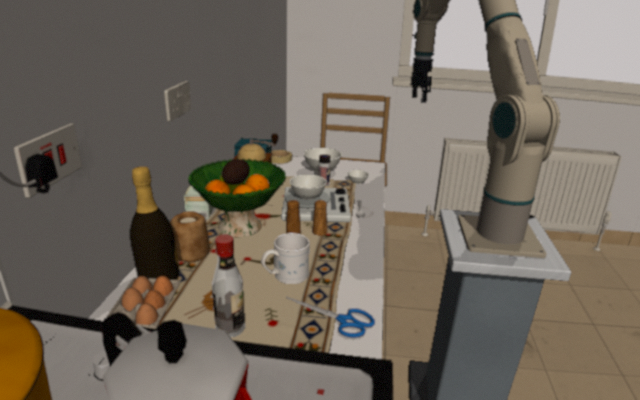

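The top picture shows the bar key at (316,240), the square key at (340,236) and the round key at (366,233). Look-alikes:
- **Bowls:** the bowl on the scale at (333,191) is the middle-sized one and stays untouched. The large one is at (476,192) and the small one at (436,251).
- **Bar key:** the grey display strip lies behind the keys, at about (338,226).

The close crop confirms the bar is the left key and the round is the right one. I'm moving over the row with the fingers shut.

Request:
step_arm(claw=0, targets=[{"x":0.02,"y":-0.0207},{"x":0.02,"y":-0.0207},{"x":0.02,"y":-0.0207},{"x":0.02,"y":-0.0207},{"x":0.02,"y":-0.0207},{"x":0.02,"y":-0.0207},{"x":0.02,"y":-0.0207},{"x":0.02,"y":-0.0207},{"x":0.02,"y":-0.0207},{"x":0.02,"y":-0.0207}])

```text
invalid input at $.targets[0]: expected keys x, y, z, spin
```

Request:
step_arm(targets=[{"x":0.02,"y":-0.0207},{"x":0.02,"y":-0.0207},{"x":0.02,"y":-0.0207},{"x":0.02,"y":-0.0207},{"x":0.02,"y":-0.0207},{"x":0.02,"y":-0.0207},{"x":0.02,"y":-0.0207},{"x":0.02,"y":-0.0207},{"x":0.02,"y":-0.0207},{"x":0.02,"y":-0.0207}])

```text
invalid input at $.targets[0]: expected keys x, y, z, spin
```

Request:
step_arm(targets=[{"spin":6},{"spin":6},{},{},{}])

```text
invalid input at $.targets[0]: expected keys x, y, z, spin
```

Run:
```python
from h import *
from scipy.spatial.transform import Rotation as R
s=manip.state(); print(s['clock'],s['tcp_pos'],s['orientation'],s['grip_width'],s['contact_force'])
p=cams.get_image('wrist'); cv2.imwrite('pics/w1.png',p['pixels'])
W=np.eye(4);W[:3,:3]=R.from_quat(s['orientation']).as_matrix();W[:3,3]=s['tcp_pos']
print(W[:3,:2].round(3))
T=W@np.array(p['T_tool_cam']);np.savez('w1.npz',T=T,K=p['K'],d=p['distortion'],r=p['range_z'])
for l in ['power_top','tare_top','unit_top']:
    for r in finder.boxes_of(p,l)[:3]:
        w=np.array(r['point']); c=np.linalg.inv(T)@np.r_[w,1]
        print(l,round(r['conf'],2),w.round(4),cv2.projectPoints(c[None,:3],np.zeros(3),np.zeros(3),np.array(p['K']),np.array(p['distortion']))[0].ravel().round())
```

```text
0.6 [ 0.21547032 -0.61326839  0.25003901] [9.85772345e-01 1.68085934e-01 4.72148013e-05 2.38687332e-05] 0.9986946506620434 [0.58013469 0.23805548 0.64384223]
[[ 0.943  0.331]
 [ 0.331 -0.943]
 [ 0.     0.   ]]
```

View pics/w1.png

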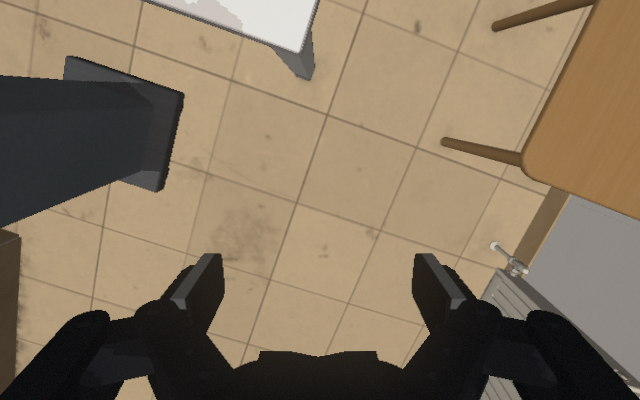

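All four keys are needed in every row, so nothing moved. The wrist picture shows only floor and the open fingers at (205,290) and (430,290). I'm repeating the moves with full rows.

Request:
step_arm(claw=0, targets=[{"x":0.02,"y":-0.0207,"z":0,"spin":0},{"x":0.02,"y":-0.0207,"z":0,"spin":0},{"x":0.02,"y":-0.0207,"z":0,"spin":0},{"x":0.02,"y":-0.0207,"z":0,"spin":0},{"x":0.02,"y":-0.0207,"z":0,"spin":0},{"x":0.02,"y":-0.0207,"z":0,"spin":0},{"x":0.02,"y":-0.0207,"z":0,"spin":0},{"x":0.02,"y":-0.0207,"z":0,"spin":0},{"x":0.02,"y":-0.0207,"z":0,"spin":0},{"x":0.02,"y":-0.0207,"z":0,"spin":0}])

```text
clock: 1.8
tcp_pos: [0.336, -0.3507, 0.2503]
orientation: [0.986, 0.168, 0.0, 0.0]
contact_force: [0.5, -0.1, -0.7]
grip_width: -0.002
gripper_force: 0.0
```

Request:
step_arm(targets=[{"x":0.02,"y":-0.0207,"z":0,"spin":0},{"x":0.02,"y":-0.0207,"z":0,"spin":0},{"x":0.02,"y":-0.0207,"z":0,"spin":0},{"x":0.02,"y":-0.0207,"z":0,"spin":0},{"x":0.02,"y":-0.0207,"z":0,"spin":0},{"x":0.02,"y":-0.0207,"z":0,"spin":0},{"x":0.02,"y":-0.0207,"z":0,"spin":0},{"x":0.02,"y":-0.0207,"z":0,"spin":0},{"x":0.015,"y":-0.0207,"z":0,"spin":0},{"x":0.005,"y":-0.0207,"z":0,"spin":0}])

```text
clock: 2.8
tcp_pos: [0.4383, -0.0951, 0.2503]
orientation: [0.986, 0.169, 0.001, 0.0]
contact_force: [-0.2, 0.5, -0.6]
grip_width: 0.001
gripper_force: 0.0
```

Request:
step_arm(targets=[{"x":0,"y":0,"z":0,"spin":6},{"x":0,"y":0,"z":0,"spin":6},{"x":0,"y":0,"z":0,"spin":0},{"x":0,"y":0,"z":0,"spin":0},{"x":0,"y":0,"z":0,"spin":0}])

```text
clock: 3.3
tcp_pos: [0.4368, -0.0969, 0.2501]
orientation: [0.998, 0.065, 0.0, 0.0]
contact_force: [0.0, -0.5, 0.1]
grip_width: -0.0
gripper_force: 0.0
```

```bash
cat > look.py <<'E'
from h import *
import sys
from scipy.spatial.transform import Rotation as R
n=sys.argv[1]
s=manip.state(); print(s['clock'],s['tcp_pos'],s['orientation'],s['grip_width'],s['contact_force'])
p=cams.get_image('wrist'); cv2.imwrite(f'pics/{n}.png',p['pixels'])
W=np.eye(4);W[:3,:3]=R.from_quat(s['orientation']).as_matrix();W[:3,3]=s['tcp_pos']
print(W[:3,:2].round(3))
T=W@np.array(p['T_tool_cam']);np.savez(n+'.npz',T=T,K=p['K'],d=p['distortion'],r=p['range_z'])
for l in ['power_top','tare_top','unit_top']:
    for r in finder.boxes_of(p,l)[:3]:
        w=np.array(r['point']); c=np.linalg.inv(T)@np.r_[w,1]
        print(l,round(r['conf'],2),w.round(4),cv2.projectPoints(c[None,:3],np.zeros(3),np.zeros(3),np.array(p['K']),np.array(p['distortion']))[0].ravel().round())
E
python3 look.py w2
```

```text
3.3 [ 0.43683594 -0.09687498  0.25011145] [9.97895315e-01 6.48453500e-02 1.41567344e-04 2.66553949e-05] -0.0004807386557004894 [ 0.01969402 -0.48230668  0.14347778]
[[ 0.992  0.129]
 [ 0.129 -0.992]
 [ 0.     0.   ]]
power_top 0.72 [ 0.4464 -0.0293  0.036 ] [255. 155.]
tare_top 0.8 [ 0.4671 -0.1525  0.042 ] [375. 152.]
tare_top 0.27 [0.5052 0.0613 0.0759] [150.  84.]
unit_top 0.76 [ 0.4571 -0.0897  0.0421] [313. 154.]
unit_top 0.61 [ 0.4439 -0.0289  0.039 ] [254. 158.]
```

View pics/w2.png

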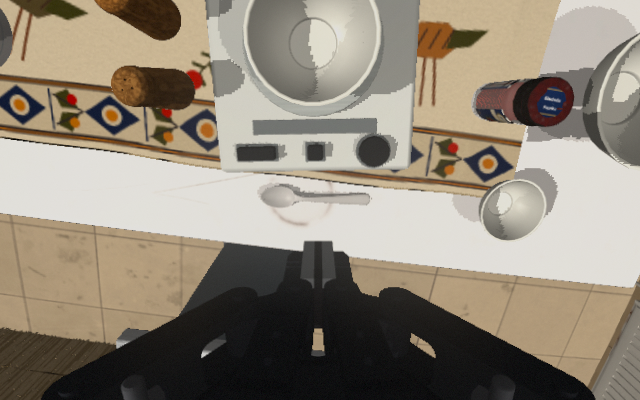

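The wrist picture shows the bar key at about (257,153), the square at (315,152) and the round at (373,151), with the spoon well in front at (315,195). I'll refine these by thresholding and ray-casting to z = 39 mm.

Run:
```python
import numpy as np, cv2
z=np.load('w2.npz'); T=z['T']; a=cv2.imread('pics/w2.png',0)
m=np.zeros_like(a); m[138:172,230:395]=(a[138:172,230:395]<75)
n,l,st,c=cv2.connectedComponentsWithStats(m)
W=[]
for i in range(1,n):
    if st[i,4]<80: continue
    u=cv2.undistortPoints(c[i][None,None],z['K'],z['d']).ravel()
    d=T[:3,:3]@np.r_[u,1]; w=T[:3,3]+d*(0.039-T[2,3])/d[2]
    mz=np.median(z['r'][l==i]); W.append(w); print(st[i],c[i].round(1),w.round(4),'depth z',(T[:3,3]+d*mz).round(4))
s=np.array([0.4368,-.0969,.25]); R=np.array([[.992,.129],[.129,-.992]])
for w in W: print('tool shift',(R.T@(w-s)[:2]).round(4))
```

```text
[358 138  32  29 724] [373.7 151.2] [ 0.4672 -0.1514  0.039 ] depth z [ 0.4671 -0.1516  0.0382]
[307 143  16  17 240] [314.8 151.6] [ 0.4589 -0.0908  0.039 ] depth z [ 0.4587 -0.0909  0.0377]
[237 145  40  16 532] [256.2 152.8] [ 0.4498 -0.0307  0.039 ] depth z [ 0.4496 -0.0305  0.0379]
tool shift [0.0231 0.058 ]
tool shift [ 0.0227 -0.0032]
tool shift [ 0.0214 -0.064 ]
```

Request:
step_arm(targets=[{"x":0.007,"y":-0.021,"z":0,"spin":0},{"x":0.007,"y":-0.021,"z":0,"spin":0},{"x":0.007,"y":-0.022,"z":0,"spin":0},{"x":0,"y":0,"z":0.03,"spin":0},{"x":0,"y":0,"z":0.04,"spin":0},{"x":0,"y":0,"z":0.04,"spin":0},{"x":0,"y":0,"z":0.04,"spin":0},{"x":0,"y":0,"z":0.02,"spin":0},{"x":0,"y":0,"z":0.01,"spin":0},{"x":0,"y":0,"z":0,"spin":0}])

```text
clock: 4.5
tcp_pos: [0.449, -0.0306, 0.0691]
orientation: [0.998, 0.064, -0.001, -0.0]
contact_force: [0.5, -0.4, -0.7]
grip_width: 0.001
gripper_force: 0.0
```

Request:
step_arm(targets=[{"x":0,"y":0,"z":0,"spin":0},{"x":0,"y":0,"z":0,"spin":0}])

```text
clock: 4.7
tcp_pos: [0.4504, -0.0306, 0.0712]
orientation: [0.998, 0.064, 0.001, 0.0]
contact_force: [-1.1, -0.5, 0.4]
grip_width: 0.001
gripper_force: 0.0
```

```bash
python3 look.py w3; python3 -c "
import cv2
a=cv2.imread('pics/w3.png');cv2.imwrite('pics/w3c.png',cv2.resize(a[100:350,160:480],None,fx=2.4,fy=2.4))"
```

```text
4.7 [ 0.45038051 -0.0306307   0.07119703] [9.97942791e-01 6.40979442e-02 1.27680920e-03 9.54488824e-05] 0.0005347840955668102 [-1.05803157 -0.5114582   0.42834923]
[[ 0.992  0.128]
 [ 0.128 -0.992]
 [ 0.003  0.   ]]
power_top 0.89 [ 0.4507 -0.0249  0.037 ] [307. 243.]
tare_top 0.83 [ 0.4664 -0.1481  0.0409] [541. 245.]
unit_top 0.6 [ 0.4585 -0.0902  0.0413] [433. 247.]
```

View pics/w3c.png

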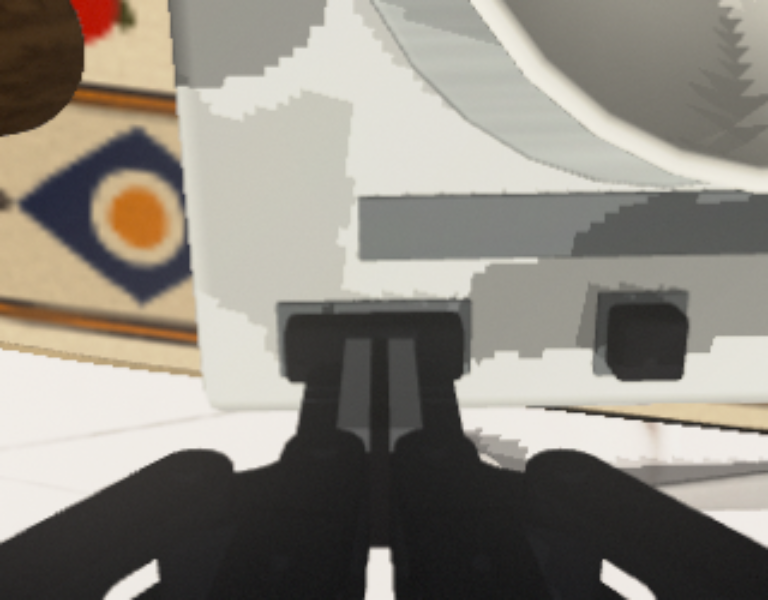

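The crop shows the fingertips centred over the bar key at about (375,345). The square key at (645,340) is well clear of them. I'm lowering in small steps.

Request:
step_arm(targets=[{"x":0,"y":0,"z":0.005,"spin":0},{"x":0,"y":0,"z":0.005,"spin":0},{"x":0,"y":0,"z":0.002,"spin":0},{"x":0,"y":0,"z":0.001,"spin":0},{"x":0,"y":0,"z":0.001,"spin":0},{"x":0,"y":0,"z":0,"spin":0},{"x":0,"y":0,"z":0,"spin":0}])

```text
clock: 5.6
tcp_pos: [0.4491, -0.0307, 0.0558]
orientation: [0.998, 0.064, -0.0, -0.0]
contact_force: [-1.4, 0.0, 2.1]
grip_width: 0.005
gripper_force: 1.1
```

Request:
step_arm(targets=[{"x":0,"y":0,"z":0.001,"spin":0},{"x":0,"y":0,"z":0.001,"spin":0},{"x":0,"y":0,"z":0,"spin":0},{"x":0,"y":0,"z":0,"spin":0}])

```text
clock: 6.0
tcp_pos: [0.4491, -0.0306, 0.054]
orientation: [0.998, 0.064, -0.0, 0.0]
contact_force: [-2.4, -0.3, 3.0]
grip_width: 0.003
gripper_force: 1.8
```

Request:
step_arm(targets=[{"x":0,"y":0,"z":0.001,"spin":0},{"x":0,"y":0,"z":0,"spin":0},{"x":0,"y":0,"z":0,"spin":0}])

```text
clock: 6.3
tcp_pos: [0.4491, -0.0306, 0.053]
orientation: [0.998, 0.064, -0.0, 0.0]
contact_force: [-2.6, -0.7, 4.6]
grip_width: 0.002
gripper_force: 2.2
```

Request:
step_arm(targets=[{"x":0,"y":0,"z":0.001,"spin":0},{"x":0,"y":0,"z":0,"spin":0},{"x":0,"y":0,"z":0,"spin":0}])

```text
clock: 6.6
tcp_pos: [0.4491, -0.0306, 0.0525]
orientation: [0.998, 0.064, -0.0, 0.0]
contact_force: [-3.8, 0.2, 11.8]
grip_width: -0.004
gripper_force: 6.1
```

The force rose to 11.8 N, so the bar key is on its hard stop. I'm letting it up and moving across to the round key.

Request:
step_arm(targets=[{"x":0,"y":0,"z":-0.005,"spin":0},{"x":0,"y":0,"z":-0.01,"spin":0},{"x":0,"y":0,"z":-0.03,"spin":0},{"x":0,"y":0,"z":-0.015,"spin":0},{"x":0,"y":0.022,"z":0,"spin":0},{"x":0.002,"y":0.03,"z":0,"spin":0},{"x":0,"y":0.03,"z":0,"spin":0},{"x":0,"y":0.025,"z":0,"spin":0},{"x":0,"y":0.015,"z":0,"spin":0},{"x":0,"y":0,"z":0,"spin":0}])

```text
clock: 7.6
tcp_pos: [0.4678, -0.154, 0.1124]
orientation: [0.998, 0.062, 0.001, 0.001]
contact_force: [-0.8, -0.4, -0.0]
grip_width: -0.002
gripper_force: 0.0
```

Request:
step_arm(targets=[{"x":0,"y":0,"z":0.02,"spin":0},{"x":0,"y":0,"z":0.02,"spin":0},{"x":0,"y":0,"z":0,"spin":0},{"x":0,"y":0,"z":0,"spin":0}])

```text
clock: 8.0
tcp_pos: [0.4672, -0.1501, 0.0723]
orientation: [0.998, 0.065, -0.0, -0.0]
contact_force: [0.1, 0.2, 0.4]
grip_width: -0.002
gripper_force: 0.0
```

```bash
python3 look.py w4; python3 -c "
import cv2
a=cv2.imread('pics/w4.png');cv2.imwrite('pics/w4c.png',cv2.resize(a[100:350,120:440],None,fx=2.4,fy=2.4))"
```

```text
8.0 [ 0.46719489 -0.15012858  0.07227383] [ 9.97890477e-01  6.49189967e-02 -4.49801052e-05 -3.43552245e-04] -0.0017351613260017796 [0.05518385 0.19242876 0.39914744]
[[ 0.992  0.13 ]
 [ 0.13  -0.992]
 [-0.    -0.001]]
power_top 0.63 [ 0.4487 -0.0325  0.0346] [104. 246.]
power_top 0.55 [ 0.4735 -0.1499  0.0395] [319. 235.]
tare_top 0.84 [ 0.473  -0.1509  0.0374] [321. 234.]
unit_top 0.87 [ 0.457  -0.091   0.0389] [206. 249.]
```

View pics/w4c.png

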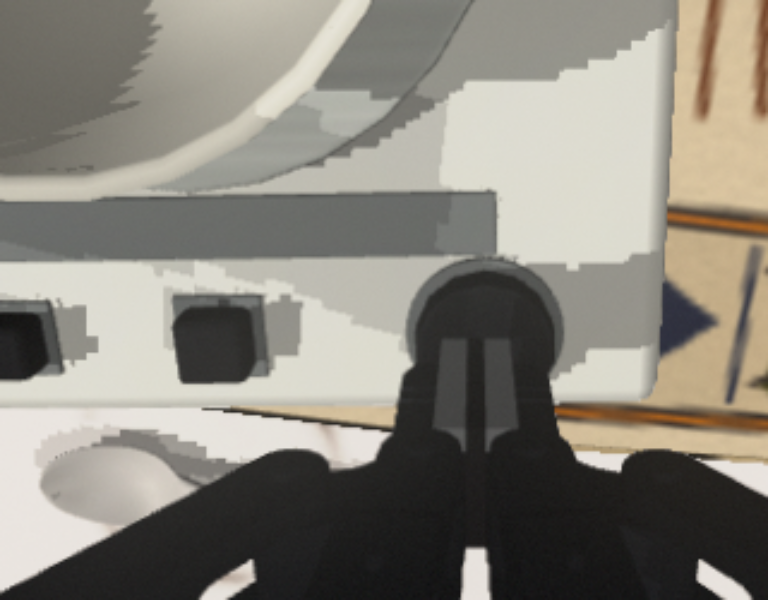

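The bar key is up at about (20,345) in the crop and the fingertips are centred over the round key at (485,330). Now I'll press the round key.

Request:
step_arm(targets=[{"x":0,"y":0,"z":0.007,"spin":0},{"x":0,"y":0,"z":0.005,"spin":0},{"x":0,"y":0,"z":0.002,"spin":0},{"x":0,"y":0,"z":0.001,"spin":0},{"x":0,"y":0,"z":0.001,"spin":0},{"x":0,"y":0,"z":0.001,"spin":0},{"x":0,"y":0,"z":0.001,"spin":0},{"x":0,"y":0,"z":0,"spin":0},{"x":0,"y":0,"z":0,"spin":0}])

```text
clock: 9.1
tcp_pos: [0.4667, -0.1513, 0.0541]
orientation: [0.998, 0.064, -0.0, 0.0]
contact_force: [-1.6, 0.8, 3.6]
grip_width: -0.001
gripper_force: 1.8
```

Request:
step_arm(targets=[{"x":0,"y":0,"z":0.001,"spin":0},{"x":0,"y":0,"z":0,"spin":0},{"x":0,"y":0,"z":0,"spin":0}])

```text
clock: 9.4
tcp_pos: [0.4667, -0.1513, 0.053]
orientation: [0.998, 0.064, -0.0, -0.0]
contact_force: [-2.0, 0.2, 4.0]
grip_width: -0.001
gripper_force: 2.2
```

Request:
step_arm(targets=[{"x":0,"y":0,"z":0.001,"spin":0},{"x":0,"y":0,"z":0,"spin":0},{"x":0,"y":0,"z":0,"spin":0}])

```text
clock: 9.7
tcp_pos: [0.4667, -0.1513, 0.0526]
orientation: [0.998, 0.064, -0.0, 0.0]
contact_force: [-3.0, 0.4, 11.6]
grip_width: -0.002
gripper_force: 5.8
```

The round key is on its hard stop too, at 11.6 N. I'm withdrawing straight up.

Request:
step_arm(targets=[{"x":0,"y":0,"z":-0.005,"spin":0},{"x":0,"y":0,"z":-0.015,"spin":0},{"x":0,"y":0,"z":-0.03,"spin":0},{"x":0,"y":0,"z":-0.04,"spin":0},{"x":0,"y":0,"z":-0.04,"spin":0},{"x":0,"y":0,"z":-0.04,"spin":0},{"x":0,"y":0,"z":-0.02,"spin":0},{"x":0,"y":0,"z":0,"spin":0},{"x":0,"y":0,"z":0,"spin":0},{"x":0,"y":0,"z":0,"spin":0}])

```text
clock: 10.7
tcp_pos: [0.4664, -0.1512, 0.2408]
orientation: [0.998, 0.064, -0.001, -0.0]
contact_force: [-0.9, 0.1, 0.2]
grip_width: 0.001
gripper_force: 0.0
```

```bash
python3 look.py w5
```

```text
10.7 [ 0.46643343 -0.15123154  0.24082286] [ 9.97940997e-01  6.41316381e-02 -8.66139701e-04 -3.86174935e-04] 0.0011168026177381949 [-0.94844462  0.07850117  0.19019884]
[[ 0.992  0.128]
 [ 0.128 -0.992]
 [-0.002 -0.001]]
power_top 0.76 [ 0.4445 -0.0285  0.0354] [199. 179.]
tare_top 0.63 [ 0.4683 -0.1508  0.0416] [318. 173.]
unit_top 0.62 [ 0.4579 -0.0915  0.042 ] [259. 176.]
```

View pics/w5.png

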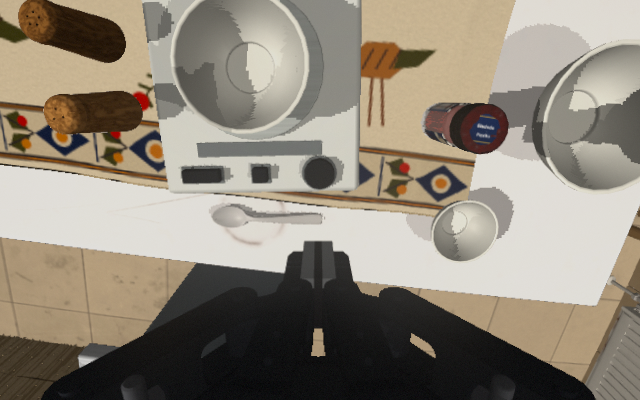

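The picture shows all three keys up at (202,175), (260,173) and (320,172), with the bowl, spoon and jars undisturbed. The hand is about 20 cm above the keys, so I'm handing in.

```bash
python3 -c "
from rig import manip
print(manip.close_job())"
```

```text
the job is handed in; nothing more can be done
None
```

I pressed the bar key and then the round key fully down, peaking at about 12 N each, and let each come up; the hand ended about 20 cm above the keys with nothing else visibly disturbed, and the job is handed in, though no verdict came back.

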